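# Face the grease tin's label and clamp it down

## Robot

A 6-joint arm with a two-finger parallel gripper is mounted at the origin on the work surface. World frame = base frame: x ahead of the robot, y to its left, z up, the work surface at z = 0. Lengths are in m, angles in rad, forces in N, time in s.
With the tool pointing down it reaches from about 0.3 to 0.875 m from the base axis. Payload 6.4 kg.
Tool frame: the origin (TCP) lies midway between the tips of the shut fingers; the grasp point (between the pads) lies 19 mm behind it; z points along the fingers, y is the line along which they close (so a half turn about z gives the same grasp; the last joint's range is limited). The gripper opens to 85 mm and grips with 20 to 120 N. Pads are 22 mm wide; open, the fingers measure 114 mm over their backs; the gripper's body (76 mm by 85 mm) begins 54 mm behind the grasp point. The pads swing forward as they close: fully open they stand 13 mm farther back than shut.
Start: joints at [1.03, 0.181, 1.607, -0, 1.354, -0.206], TCP at [0.189, 0.543, 0.207] pointing down, gripper open.
Joint ranges: [-2.99, 2.99], [-0.89, 2.07], [0.3, 2.58], [-1.14, 4.28], [0, 2.63], [-3.12, 3.12]. Speed limits (rad/s): [2.57, 2.57, 3.01, 3.14, 3.14, 3.14].

## Interface

Orientations are given as a unit quaternion [w, x, y, z].
In Python, from bench import ctrl gives the robot as it stands. The module is installed in compiled form; this text tells all that it offers.
- The arm moves only by the tool move_arm, never from a script. Its argument "plan" is one flat list of numbers, 6 for each row, row after row: the shift along the world's x, y, z in units of 50 mm (1.0 is 50 mm), then the turn, a rotation vector about the world's x, y, z in rad. A call has 1 to 10 rows; each row is the pose to reach, as a shift and turn from the pose commanded when the call began; what a row does not reach only later rows make up. A row lasts 1/8 s, in which the tool goes at most 62.5 mm and 10.7 degrees, less where a joint would pass 70% of its speed; a pose out of reach is approached as far as the arm can. A call with a gripper value outside its range is refused whole. "grip" is the finger opening in mm, from 0 to 85.4, set as the call begins (left out, the last holds). The fingers move at their own pace and stop on an object; the grip force is fixed at half the most. Time passes only in rows, so rows that repeat a pose let the fingers close. It gives the time, the measured TCP pose, the force, the opening and the grip force at its end, in the units of the state.
- ctrl.get_obs(): the state, without advancing time (a new reading comes with each control period).
- ctrl.camera(name): name is "side" or "top"; returns a dict with "pixels" (420x560x3 uint8, red, green, blue), "fx", "fy", "cx", "cy" (pixels), "origin" and "attitude" of the camera in the world. Camera axes: x right, y down, z forward; pixel columns grow to the right and rows downward; lengths in m; the calibration is good to about 2 mm. A picture is of the moment at which its call begins. There is no depth.
- ctrl.hand_in(): hands the job in; it is judged then, once.
The state is a dict: "time_s": time; "q": joint angles; "dq": joint speeds; "joint_efforts": joint torques, N m; "eef_pos": TCP position; "eef_rot": TCP orientation; "wrist_force": force on the tool from outside, world axes, zero at the start; "torque": the same for the moment, N m; "opening": opening from 0.0 (shut) to 1.0 (fully open); "grasp_force": force on a finger pad.
Only numpy, scipy, OpenCV 4.12 (cv2) and the standard library are available. Lean on these libraries where they do the work, as an engineer would, in place of code of your own. Each camera call takes 0.05 s, during which the arm holds its last target. There are 200 camera calls.

## Task

The blue grease tin stands on the turntable of the hold-down press with its label turned away. Roll the tin round by the edge of its lid with a fingertip until the label squarely faces the front of the press (the side with the red mark, towards the robot); then take the red loose sleeve of the crank and wind it clockwise right up to its stop, so that the rubber pad sits down on the lid, and let go. Keep the tin upright and leave the loose impeller and flange on the bench where they are.

Things in the scene. Friction and masses are not known exactly. Their poses are not given: they have to be found in the camera images.
- press: Fixed grey and yellow hold-down press. Origin on the bench directly below the turntable axis; own -x is its front (towards the robot; small red mark on the base plate), z up. Base plate 16 mm thick, x -100 to +100 mm, y -335 to +125 mm. Two 20 mm square posts at x 0, y -95 and +95 mm carry the crossbeam.
- beam (a point): Middle of the underside of the yellow crossbeam, 240 mm above the bench and 90 mm above the lid. Beam 60 mm along the press's x (-30 to +30), 210 mm along y, 35 mm high; a screw rises above it to about 320 mm. It leaves no room for an upright gripper over the lid: lean the tool 20 to 45 degrees so that the gripper's body stays in front of the beam.
- turntable_top (a point): Centre of the top of the free turntable, 30 mm above the bench. Dark steel, 144 mm diameter with a low rim 7 mm high; turns endlessly either way about its vertical axis, friction about 0.025 N m, and stays where it is left.
- crank_axis (a point): Vertical axis of the crank at the top of its yellow gearbox (90 mm square), 60 mm above the bench; at x -30, y -270 mm in the press's frame.
- tin: Loose blue round tin, 130 mm diameter, 120 mm high, about 0.85 kg, standing centred on the turntable inside its low rim and turning with it. Origin at the centre of its underside, flat lid 120 mm above it (150 mm above the bench). Own -x points to the middle of the label. A fingertip pressed down lightly (5 to 15 N) near the edge of the lid and swept round the axis turns it.
- tin_label (a point): Middle of the white label with an orange band on the tin's side, 65 mm from its axis, 60 mm above its underside. The label spans about 75 degrees; a white paper seal strip 22 mm wide runs from it up over the lid's edge. It faces front when this point lies straight on the own -x side of the press's turntable axis.
- pad: Black rubber pad, 44 mm diameter, 12 mm thick, on the screw at the middle of the press, over the centre of the lid. Origin at the centre of its underside. It starts 22 to 30 mm above the lid and comes straight down by 4.8 mm per radian of the crank; it does not turn, and stays where it is left.
- crank (a joint): Crank angle in rad, growing clockwise seen from above; starts between 0 and 1.5. The pad touches the lid at about 6.18 and the crank comes to a stop at 6.28. At 0 the sleeve lies towards the press's own -y from the crank axis. Friction about 0.3 N m (some 6 N at the sleeve), a little more at the very end; stays where it is left.
- sleeve: Red upright grip sleeve of the crank, 30 mm diameter, 80 mm long, spinning freely on its vertical pin. Origin at its centre (z 125 mm), sleeve from z 85 to 165 mm with a 22 mm steel cap on top to z 171 mm; 55 mm out from the crank axis. Its own rotation means nothing. The flat crank arm below it lies between z 70 and 82 mm.
- impeller: Bystander: dark cast pump impeller, two discs 100 mm in diameter with vanes between, 78 mm high, 0.9 kg. Origin at the centre of its underside.
- flange: Bystander: yellow pump flange 110 mm in diameter with a neck and four studs, 59 mm high, 0.8 kg. Origin at the centre of its underside.

How it is judged:
By the outcome, as a careful person would: the job done as asked, in the order asked, and still so for the second after the job is handed in, with the robot touching nothing.
It also fails if it takes over 72 s, if anything falls off the work surface, if the arm or the gripper's body presses on something with over 40 N, if the wrist force passes 120 N, or if a joint passes its speed limit or range.

## Working session

There is one attempt and no reset: what is moved stays moved. The work goes in short steps, Python scripts to look and compute and a tool call to move; the robot and the scene stay as the last step left them, time stands still between calls to the robot, and variables do not carry over. Pictures are saved under pics/ and viewed, at most 10 in all, crops included, and the job is handed in when it is done.

Besides the shell and the picture viewer there is one more tool, called as name(argument=value, ...) on one line, values as JSON. move_arm: Moves the arm, as the interface text tells. Its arguments: {"type":"object","properties":{"plan":{"type":"array"},"grip":{"type":"number"}},"required":["plan"]}

```bash
mkdir -p pics
cat > h.py <<'E'
import numpy as np, cv2
from scipy.spatial.transform import Rotation as R
from bench import ctrl
def snap(name,fn):
    c=ctrl.camera(name); cv2.imwrite('pics/'+fn,c['pixels'][:,:,::-1]); return c
def rot(c):
    a=np.array(c['attitude'],float)
    return a if a.shape==(3,3) else R.from_quat(a[[1,2,3,0]]).as_matrix()
def onplane(c,u,v,z):
    d=rot(c)@np.array([(u-c['cx'])/c['fx'],(v-c['cy'])/c['fy'],1]); o=np.array(c['origin'])
    return o+d*(z-o[2])/d[2]
def proj(c,p):
    q=rot(c).T@(np.array(p)-c['origin']); return q[0]/q[2]*c['fx']+c['cx'],q[1]/q[2]*c['fy']+c['cy']
E
python3 - <<'E'
from h import *
import pickle
for n in('top','side'):
    c=snap(n,n+'1.png'); pickle.dump(c,open(n+'.pkl','wb')); print({k:v for k,v in c.items() if k!='pixels'})
print(ctrl.get_obs())
E
```

```text
{'fx': 521.3115292588636, 'fy': 521.3115292588636, 'cx': 278.78887983067693, 'cy': 216.59063510204646, 'origin': array([ 0.36454818, -0.00589887,  1.71834951]), 'attitude': array([ 0.0436832 , -0.69990104,  0.71112184, -0.05035918])}
{'fx': 445.5294067933755, 'fy': 445.5294067933755, 'cx': 276.06393624699757, 'cy': 209.66161432255012, 'origin': array([1.08872216, 0.73247822, 0.91143711]), 'attitude': array([-0.12288454,  0.27009382,  0.86641187, -0.4015958 ])}
{'time_s': 0.1, 'q': array([ 1.02967158e+00,  1.81481256e-01,  1.60792437e+00,  1.58984246e-06,
        1.35379826e+00, -2.06309072e-01]), 'dq': array([-0.0013612 , -0.00286853, -0.00176128, -0.00137034,  0.00121589,
       -0.001312  ]), 'joint_efforts': array([-1.29849377e-03, -4.45870936e+01, -3.52238882e+01, -2.90564076e-04,
        3.99188270e-03,  2.68014526e-05]), 'eef_pos': array([0.18864379, 0.54259863, 0.20575821]), 'eef_rot': array([-2.94835634e-04,  1.66627103e-01,  9.86019655e-01, -7.49726833e-04]), 'wrist_force': array([0.61806083, 0.26351103, 0.31987648]), 'torque': array([ 0.02081389, -0.00415336, -0.02825556]), 'grasp_force': 0.0, 'opening': 1.002733278614395}
```

View pics/top1.png

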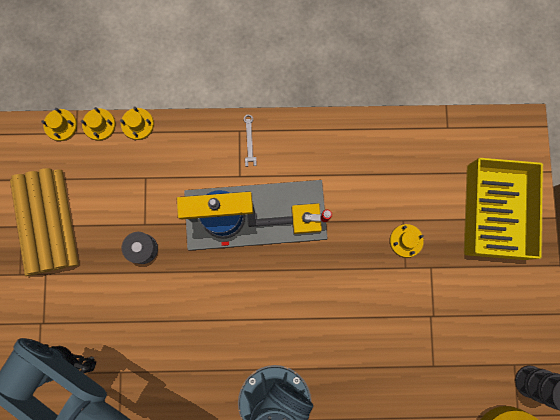

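View pics/side1.png

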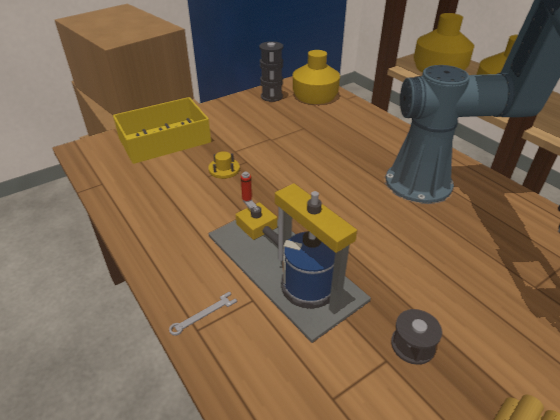

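The top view shows the press plate with corners near (186,190), (321,179), (327,238) and (189,250), and the red mark at (225,243). The sleeve is at (327,215). The side view shows a white strip on the lid near (292,245). I'll enlarge both.

Run:
```python
from h import *
import pickle
t=pickle.load(open('top.pkl','rb'));s=pickle.load(open('side.pkl','rb'))
a=cv2.resize(t['pixels'][170:260,170:340,::-1],None,fx=4.7,fy=4.7,interpolation=2)
cv2.imwrite('pics/topc.png',a)
b=cv2.resize(s['pixels'][160:330,200:400,::-1],None,fx=3.5,fy=3.5,interpolation=2)
cv2.imwrite('pics/sidec.png',b)
for uv in((186,190),(321,179),(327,238),(189,250)): print(onplane(t,*uv,.016))
print(onplane(t,327,215,.171), onplane(t,225,243,.016))
```

```text
[0.6859107  0.28197985 0.016     ]
[ 0.71643319 -0.16648885  0.016     ]
[ 0.51908917 -0.18081176  0.016     ]
[0.486892   0.27079071 0.016     ]
[ 0.57419328 -0.16687519  0.171     ] [0.50792658 0.15340531 0.016     ]
```

View pics/topc.png

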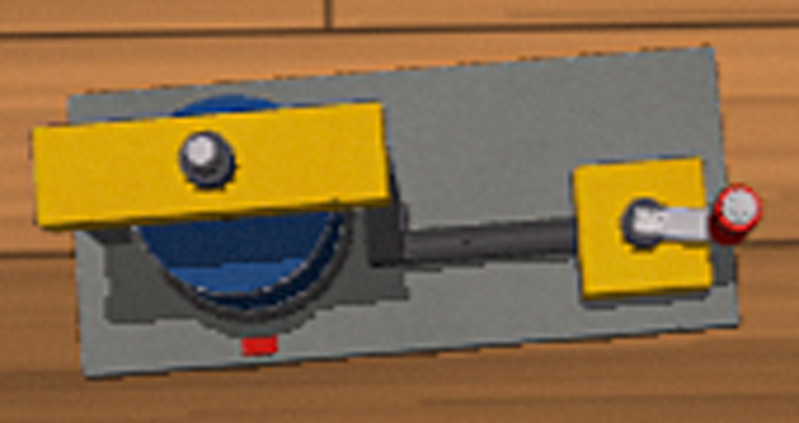

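View pics/sidec.png

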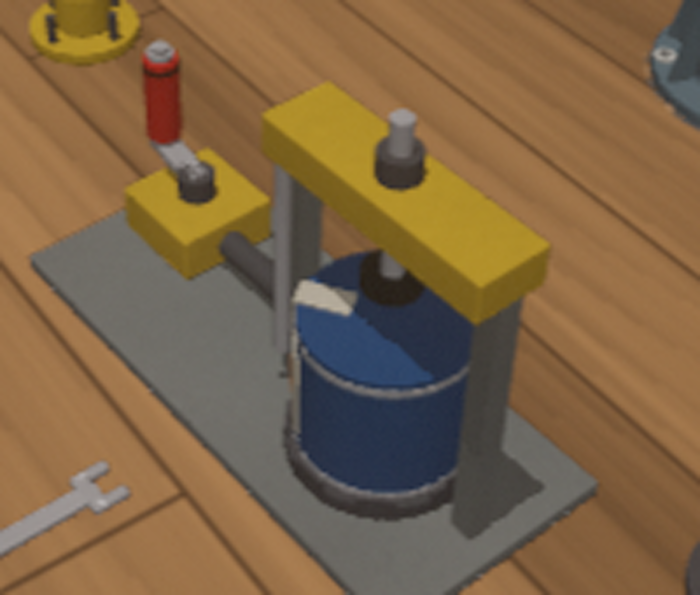

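The crops show the seal strip on the lid running from (297,292) to (350,302) in the side crop, so the label faces back and right. The crank points roughly towards -y.

Run:
```python
from h import *
import pickle
t=pickle.load(open('top.pkl','rb'));s=pickle.load(open('side.pkl','rb'))
T=lambda u,v:(u/4.7+170,v/4.7+170); S=lambda u,v:(u/3.5+200,v/3.5+160)
W=np.array([onplane(t,*T(*p),.016)[:2] for p in((70,97),(712,45),(740,325),(86,377))])
P=np.array([(.1,.125),(.1,-.335),(-.1,-.335),(-.1,.125)])
a=P-P.mean(0);b=W-W.mean(0)
yaw=np.arctan2((a[:,0]*b[:,1]-a[:,1]*b[:,0]).sum(),(a*b).sum())
M=np.array([[np.cos(yaw),-np.sin(yaw)],[np.sin(yaw),np.cos(yaw)]])
o=W.mean(0)-M@P.mean(0); print('yaw',np.degrees(yaw),'o',o,'res',W-(P@M.T+o))
loc=lambda w:M.T@(np.array(w)[:2]-o)
# beam check top crop corners (z .275)
B=[loc(onplane(t,*T(*p),.275)) for p in((33,128),(382,102),(389,200),(42,228))];print('beam local mean (expect 0,0)',np.mean(B,0))
for p in((297,292),(350,302),(322,297)):
    l=loc(onplane(s,*S(*p),.15)); print('strip',l,np.degrees(np.arctan2(l[1],l[0])),np.hypot(*l))
ca=np.array([-.03,-.27])
for c,p in((t,T(740,206)),(s,S(160,50))):
    w=onplane(c,*p,.171);l=loc(w)-ca; print('sleeve',w,l,np.hypot(*l),'ang',np.degrees(np.arctan2(-l[0],-l[1])))
print('crank axis',o+M@ca)
q=ctrl.get_obs()['eef_rot'];print(R.from_quat(q[[1,2,3,0]]).as_matrix())
```

```text
yaw 3.7714017938579403 o [0.59304371 0.15688791] res [[-7.87904252e-04 -2.57190038e-03]
 [-4.00464053e-04  2.74323617e-03]
 [-7.26154907e-06  1.79528245e-03]
 [ 1.19562985e-03 -1.96661824e-03]]
beam local mean (expect 0,0) [ 0.00018275 -0.00019706]
strip [ 0.0408253  -0.05144129] -51.56346295776983 0.06567276521999671
strip [ 0.01847518 -0.02117971] -48.90163019396405 0.028105379204036083
strip [ 0.03042024 -0.03690138] -50.49899855961934 0.04782366330709067
sleeve [ 0.57771421 -0.16831809  0.171     ] [-0.006687   -0.05349343] 0.05390976531005487 ang 7.125360470585471
sleeve [ 0.57980233 -0.16437281  0.171     ] [-0.0043439  -0.04969405] 0.04988354022644195 ang 4.995687809956774
crank axis [ 0.58086816 -0.11450066]
[[-9.44470643e-01  3.28594755e-01 -8.31277080e-04]
 [ 3.28595639e-01  9.44469693e-01 -1.38023557e-03]
 [ 3.31577840e-04 -1.57674600e-03 -9.99998702e-01]]
```

```bash
cat >> h.py <<'E'
yaw=np.radians(3.77); o=np.array([.5930,.1569]); M=np.array([[np.cos(yaw),-np.sin(yaw)],[np.sin(yaw),np.cos(yaw)]])
wld=lambda x,y,z:np.array([*(o+M@np.array([x,y])),z])
def cur():
    b=ctrl.get_obs();q=b['eef_rot'];return np.array(b['eef_pos']),R.from_quat(q[[1,2,3,0]])
def tgt(lean):  # tool x -> press -x, tool y -> press +y, leaned back towards robot
    return R.from_euler('z',yaw)*R.from_euler('y',-lean,degrees=True)*R.from_matrix(np.array([[-1,0,0],[0,1,0],[0,0,-1.]]))
E
python3 - <<'E'
from h import *
p,r=cur();g=tgt(42);print((g*r.inv()).as_rotvec().round(3),g.as_matrix()[:,2].round(2))
for l in((-.17,-.042,.22),(-.027,-.042,.18)): print(((wld(*l)-p)/.05).round(2))
E
```

```text
[-0.097 -0.732  0.383] [ 0.67  0.04 -0.74]
[ 4.75 -8.78  0.28]
[ 7.6  -8.59 -0.52]
```

move_arm(plan=[0.5,-1,0.5,0,0,0,1,-2,0.6,-0.02,-0.15,0.08,1.5,-3,0.6,-0.04,-0.3,0.16,2.1,-4,0.6,-0.06,-0.45,0.24,2.7,-5,0.6,-0.08,-0.6,0.31,3.2,-6,0.6,-0.097,-0.732,0.383,3.8,-7,0.5,-0.097,-0.732,0.383,4.3,-8,0.4,-0.097,-0.732,0.383,4.75,-8.8,0.3,-0.097,-0.732,0.383,4.75,-8.8,0.3,-0.097,-0.732,0.383], grip=0)

```text
time_s: 1.35
eef_pos: [0.4259, 0.1036, 0.2214]
eef_rot: [0.359, -0.031, 0.933, 0.013]
wrist_force: [1.0, 0.1, 0.2]
opening: -0.006
grasp_force: 0.0
```

move_arm(plan=[0,0,0,0,0,0,0,0,0,0,0,0])

```text
time_s: 1.6
eef_pos: [0.4252, 0.1044, 0.221]
eef_rot: [0.357, -0.03, 0.933, 0.013]
wrist_force: [0.3, -0.2, 0.0]
opening: 0.002
grasp_force: 0.0
```

Run:
```python
from h import *
p,r=cur();b=ctrl.get_obs();print(b['time_s'],p,b['wrist_force'],b['opening'],r.as_matrix()[:,2]);print((tgt(42)*r.inv()).as_rotvec().round(3))
for l in((-.027,-.042,.18),(-.027,-.042,.16)): print(((wld(*l)-p)/.05).round(2))
```

```text
1.6 [0.42521297 0.10442343 0.22099898] [ 0.28688397 -0.20608988  0.02617508] 0.0024639091758717406 [ 0.6663008   0.04551161 -0.74429291]
[-0.002 -0.002  0.   ]
[ 2.87  0.18 -0.82]
[ 2.87  0.18 -1.22]
```

move_arm(plan=[0.7,0.05,-0.4,0,0,0,1.4,0.1,-0.8,0,0,0,2.1,0.14,-0.8,0,0,0,2.87,0.18,-0.8,0,0,0,2.87,0.18,-0.95,0,0,0,2.87,0.18,-1.05,0,0,0,2.87,0.18,-1.1,0,0,0,2.87,0.18,-1.1,0,0,0])

```text
time_s: 2.6
eef_pos: [0.5684, 0.1142, 0.1664]
eef_rot: [0.358, -0.031, 0.933, 0.013]
wrist_force: [0.3, 0.6, 0.1]
opening: 0.004
grasp_force: 0.0
```

Run:
```python
from h import *
c=snap('side','s2.png');cv2.imwrite('pics/s2c.png',cv2.resize(c['pixels'][160:330,200:400,::-1],None,fx=3.5,fy=3.5,interpolation=2))
```

```text
(no output)
```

View pics/s2c.png

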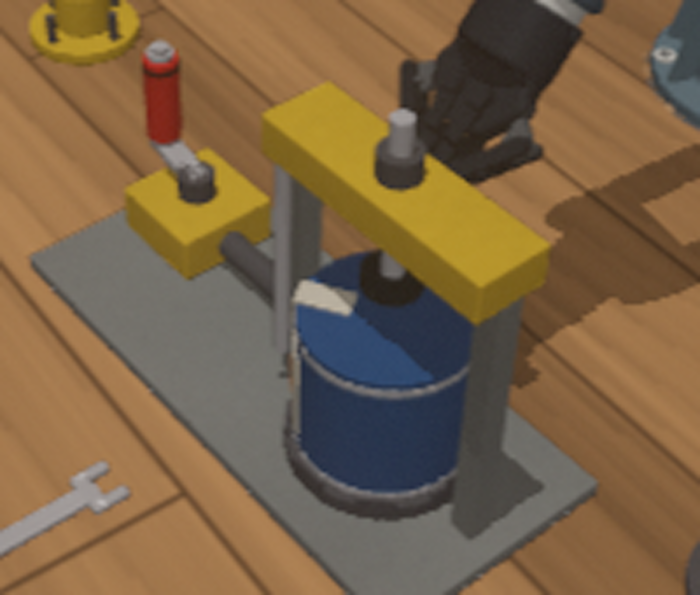

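The crop shows the gripper in front of the beam and clear of it, with its tip hidden behind the beam. The tin hasn't moved and the strip is still at (322,297). Next I'll lower gently onto the lid.

move_arm(plan=[0,0,-0.06,0,0,0,0,0,-0.12,0,0,0,0,0,-0.12,0,0,0])

```text
time_s: 3.02
eef_pos: [0.5688, 0.1134, 0.16]
eef_rot: [0.358, -0.031, 0.933, 0.013]
wrist_force: [0.1, -0.4, 0.3]
opening: 0.002
grasp_force: 0.0
```

move_arm(plan=[0,0,-0.04,0,0,0,0,0,-0.06,0,0,0,0,0,-0.06,0,0,0])

```text
time_s: 3.4
eef_pos: [0.569, 0.1136, 0.1573]
eef_rot: [0.358, -0.031, 0.933, 0.013]
wrist_force: [0.6, -0.9, 0.2]
opening: 0.002
grasp_force: 0.0
```

move_arm(plan=[0,0,-0.04,0,0,0,0,0,-0.04,0,0,0])

```text
time_s: 3.65
eef_pos: [0.5689, 0.1136, 0.1552]
eef_rot: [0.358, -0.031, 0.933, 0.013]
wrist_force: [0.0, 0.0, -0.4]
opening: 0.003
grasp_force: 0.0
```

move_arm(plan=[0,0,-0.03,0,0,0,0,0,-0.03,0,0,0])

```text
time_s: 3.9
eef_pos: [0.569, 0.1136, 0.1538]
eef_rot: [0.358, -0.031, 0.933, 0.013]
wrist_force: [-0.1, -0.3, 0.2]
opening: -0.001
grasp_force: 0.0
```

move_arm(plan=[0,0,-0.03,0,0,0,0,0,-0.03,0,0,0])

```text
time_s: 4.15
eef_pos: [0.569, 0.1136, 0.1523]
eef_rot: [0.358, -0.031, 0.933, 0.013]
wrist_force: [-0.4, -0.1, -1.3]
opening: -0.002
grasp_force: 0.0
```

move_arm(plan=[0,0,-0.03,0,0,0,0,0,-0.03,0,0,0])

```text
time_s: 4.4
eef_pos: [0.5689, 0.1136, 0.1507]
eef_rot: [0.358, -0.031, 0.933, 0.013]
wrist_force: [-0.6, 0.9, 0.2]
opening: -0.001
grasp_force: 0.0
```

move_arm(plan=[0,0,-0.03,0,0,0,0,0,-0.03,0,0,0])

```text
time_s: 4.65
eef_pos: [0.569, 0.1136, 0.1493]
eef_rot: [0.358, -0.031, 0.933, 0.013]
wrist_force: [0.2, -0.3, 0.6]
opening: 0.003
grasp_force: 0.0
```

move_arm(plan=[0,0,-0.02,0,0,0,0,0,-0.03,0,0,0,0,0,-0.03,0,0,0])

```text
time_s: 5.03
eef_pos: [0.5691, 0.1136, 0.1479]
eef_rot: [0.358, -0.031, 0.933, 0.013]
wrist_force: [-0.2, -0.1, 0.0]
opening: -0.001
grasp_force: 0.0
```

move_arm(plan=[0,0,-0.02,0,0,0,0,0,-0.04,0,0,0,0,0,-0.04,0,0,0])

```text
time_s: 5.4
eef_pos: [0.569, 0.1136, 0.1458]
eef_rot: [0.358, -0.031, 0.933, 0.013]
wrist_force: [0.3, -0.5, -0.5]
opening: -0.0
grasp_force: 0.0
```

Run:
```python
from h import *
c=snap('side','s3.png');cv2.imwrite('pics/s3c.png',cv2.resize(c['pixels'][160:330,200:400,::-1],None,fx=3.5,fy=3.5,interpolation=2))
t=snap('top','t3.png');A=cv2.resize(t['pixels'][180:270,170:270,::-1],None,fx=6,fy=6,interpolation=2);B=cv2.imread('pics/s3c.png')[150:500,200:]
cv2.imwrite('pics/m3.png',cv2.resize(np.hstack([cv2.resize(A,(467,420)),cv2.resize(B,(333,420),fx=0,fy=0)]),(800,420)))
p,r=cur();print(p,proj(c,p),proj(t,p),M.T@(p[:2]-o))
```

```text
[0.56905279 0.11358625 0.14591152] (np.float64(308.40924725982194), np.float64(234.84193200745943)) (np.float64(234.04442118039142), np.float64(219.19680895214788)) [-0.02674333 -0.04164546]
```

View pics/m3.png

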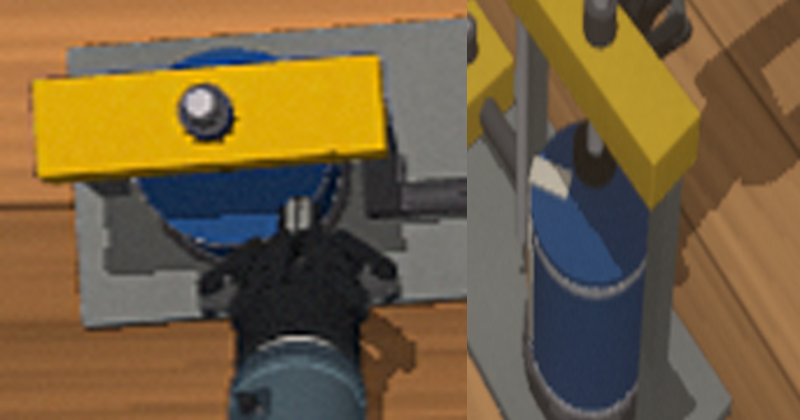

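The top view shows the pad tips ending about 10 mm short of the projected TCP, so the real contact lies behind it. I'll shift 8 mm inward and keep lowering.

move_arm(plan=[0,0,0.08,0,0,0,0.16,0.01,0.08,0,0,0,0.16,0.01,0,0,0,0,0.16,0.01,-0.03,0,0,0,0.16,0.01,-0.03,0,0,0])

```text
time_s: 6.12
eef_pos: [0.5767, 0.1141, 0.1438]
eef_rot: [0.357, -0.031, 0.933, 0.013]
wrist_force: [0.1, 0.8, -0.5]
opening: -0.001
grasp_force: 0.0
```

move_arm(plan=[0,0,-0.02,0,0,0,0,0,-0.03,0,0,0,0,0,-0.03,0,0,0])

```text
time_s: 6.5
eef_pos: [0.577, 0.1141, 0.1429]
eef_rot: [0.358, -0.031, 0.933, 0.013]
wrist_force: [-0.6, 0.7, -0.6]
opening: -0.0
grasp_force: 0.0
```

move_arm(plan=[0,0,-0.02,0,0,0,0,0,-0.03,0,0,0,0,0,-0.03,0,0,0])

```text
time_s: 6.88
eef_pos: [0.577, 0.1141, 0.1413]
eef_rot: [0.358, -0.031, 0.933, 0.013]
wrist_force: [-0.6, 0.4, -0.7]
opening: 0.004
grasp_force: 0.0
```

move_arm(plan=[0,0,-0.02,0,0,0,0,0,-0.03,0,0,0,0,0,-0.03,0,0,0])

```text
time_s: 7.25
eef_pos: [0.577, 0.1141, 0.1398]
eef_rot: [0.358, -0.031, 0.933, 0.013]
wrist_force: [-0.7, 0.4, 0.1]
opening: -0.0
grasp_force: 0.0
```

move_arm(plan=[0,0,-0.02,0,0,0,0,0,-0.03,0,0,0,0,0,-0.03,0,0,0])

```text
time_s: 7.62
eef_pos: [0.577, 0.1141, 0.1384]
eef_rot: [0.358, -0.031, 0.933, 0.013]
wrist_force: [-1.0, -0.1, 0.2]
opening: -0.002
grasp_force: 0.0
```

move_arm(plan=[0,0,-0.02,0,0,0,0,0,-0.03,0,0,0,0,0,-0.03,0,0,0])

```text
time_s: 8.0
eef_pos: [0.5771, 0.1141, 0.137]
eef_rot: [0.358, -0.031, 0.933, 0.013]
wrist_force: [-0.7, -0.6, 0.5]
opening: -0.001
grasp_force: 0.3
```

move_arm(plan=[0,0,-0.02,0,0,0,0,0,-0.03,0,0,0,0,0,-0.03,0,0,0])

```text
time_s: 8.38
eef_pos: [0.5782, 0.1136, 0.1368]
eef_rot: [0.359, -0.031, 0.933, 0.012]
wrist_force: [-2.2, -3.7, 5.6]
opening: -0.001
grasp_force: 2.9
```

Run:
```python
from h import *
for lo,hi in((-53,-6),(-6,42)):
  b=np.radians(np.linspace(lo,hi,10)); 
  f=lambda b:M@(52*np.array([-np.cos(b),np.sin(b)]))/50
  print([list((f(x)-f(np.radians(lo))).round(2)) for x in b[1:]])
```

```text
[[np.float64(-0.08), np.float64(0.06)], [np.float64(-0.15), np.float64(0.12)], [np.float64(-0.21), np.float64(0.19)], [np.float64(-0.27), np.float64(0.26)], [np.float64(-0.32), np.float64(0.34)], [np.float64(-0.37), np.float64(0.42)], [np.float64(-0.41), np.float64(0.51)], [np.float64(-0.43), np.float64(0.6)], [np.float64(-0.45), np.float64(0.69)]]
[[np.float64(-0.01), np.float64(0.1)], [np.float64(-0.01), np.float64(0.19)], [np.float64(-0.01), np.float64(0.29)], [np.float64(0.01), np.float64(0.38)], [np.float64(0.03), np.float64(0.48)], [np.float64(0.06), np.float64(0.57)], [np.float64(0.1), np.float64(0.66)], [np.float64(0.15), np.float64(0.74)], [np.float64(0.21), np.float64(0.82)]]
```

move_arm(plan=[0,0,-0.015,0,0,0,-0.08,0.06,-0.015,0,0,0,-0.15,0.12,-0.015,0,0,0,-0.21,0.19,-0.015,0,0,0,-0.27,0.26,-0.015,0,0,0,-0.32,0.34,-0.015,0,0,0,-0.37,0.42,-0.015,0,0,0,-0.41,0.51,-0.015,0,0,0,-0.43,0.6,-0.015,0,0,0,-0.45,0.69,-0.015,0,0,0])

```text
time_s: 9.62
eef_pos: [0.5558, 0.1488, 0.1362]
eef_rot: [0.359, -0.031, 0.933, 0.013]
wrist_force: [-0.9, -1.2, 4.9]
opening: 0.0
grasp_force: 2.6
```

move_arm(plan=[-0.01,0.1,0,0,0,0,-0.01,0.19,0,0,0,0,-0.01,0.29,0,0,0,0,0.01,0.38,0,0,0,0,0.03,0.48,0,0,0,0,0.06,0.57,0,0,0,0,0.1,0.66,0,0,0,0,0.15,0.74,0,0,0,0,0.21,0.82,0,0,0,0,0.21,0.82,0,0,0,0])

```text
time_s: 10.88
eef_pos: [0.5642, 0.1915, 0.1351]
eef_rot: [0.358, -0.032, 0.933, 0.014]
wrist_force: [-14.9, 6.7, 14.6]
opening: -0.0
grasp_force: 11.4
```

move_arm(plan=[0,0,0.15,0,0,0,0,0,0.4,0,0,0,0,0,0.4,0,0,0])

```text
time_s: 11.25
eef_pos: [0.5659, 0.1896, 0.1563]
eef_rot: [0.359, -0.031, 0.933, 0.013]
wrist_force: [0.3, 0.4, -0.1]
opening: 0.002
grasp_force: 0.0
```

Run:
```python
from h import *
import pickle
c=snap('side','s4.png');t=snap('top','t4.png');pickle.dump((c,t),open('4.pkl','wb'))
B=cv2.resize(c['pixels'][215:315,270:360,::-1],None,fx=4,fy=4,interpolation=2)
A=cv2.resize(t['pixels'][185:285,180:280,::-1],None,fx=4,fy=4,interpolation=2)
cv2.imwrite('pics/m4.png',np.hstack([A,B]))
p,r=cur();print(p,M.T@(p[:2]-o))
```

```text
[0.56514167 0.18933209 0.15484366] [-0.02566559  0.03419363]
```

View pics/m4.png

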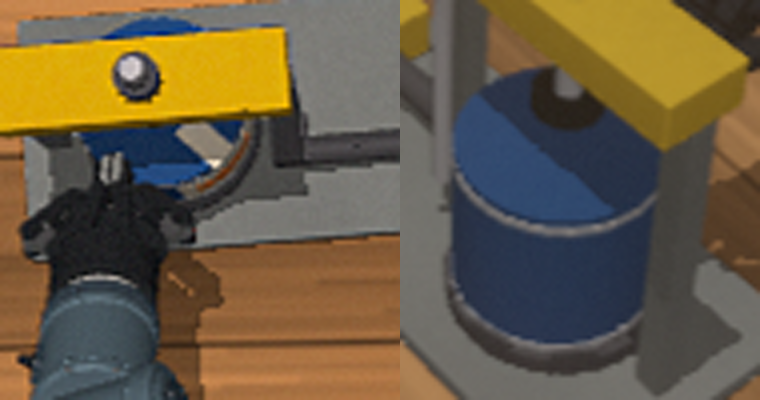

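The strip is now on the lid at the front right, from (185,128) to (214,162) in the top crop. It turned about 90°. I'll compute the rest.

Run:
```python
from h import *
import pickle
c,t=pickle.load(open('4.pkl','rb'))
loc=lambda w:M.T@(np.array(w)[:2]-o)
P=[loc(onplane(t,u/4+180,v/4+185,.15)) for u,v in((186,130),(214,162),(200,146))]
for l in P: print(l*1e3,np.degrees(np.arctan2(-l[1],-l[0])),np.hypot(*l))
d=P[1]-P[0];print(np.degrees(np.arctan2(-d[1]*-1,-d[0])))
# tin edge in image vs expected centre
f=lambda b:M@(52*np.array([-np.cos(b),np.sin(b)]))/50
p,r=cur();tip=lambda b:wld(-.052*np.cos(b)+.0117,.052*np.sin(b),.155)
b0=np.radians(-20);print('to start',((tip(b0)-p)/.05).round(3))
```

```text
[-20.2657542  -19.50288894] 43.901053780908946 0.028125850568095124
[-46.34642184 -38.91745058] 40.02044108734422 0.06051907778815446
[-33.3187271  -29.21957834] 41.249843402744666 0.044316152068119445
-36.66415623703626
to start [-0.161 -1.052  0.003]
```

move_arm(plan=[-0.08,-0.5,0,0,0,0,-0.16,-1.05,0,0,0,0,-0.16,-1.05,-0.2,0,0,0,-0.16,-1.05,-0.34,0,0,0,-0.16,-1.05,-0.34,0,0,0,-0.16,-1.05,-0.34,0,0,0])

```text
time_s: 12.1
eef_pos: [0.557, 0.1377, 0.1375]
eef_rot: [0.358, -0.031, 0.933, 0.013]
wrist_force: [-0.4, -0.1, 0.6]
opening: 0.001
grasp_force: 0.0
```

move_arm(plan=[0,0,-0.03,0,0,0,0,0,-0.04,0,0,0,0,0,-0.04,0,0,0])

```text
time_s: 12.48
eef_pos: [0.5571, 0.1372, 0.1357]
eef_rot: [0.358, -0.031, 0.933, 0.013]
wrist_force: [-0.1, -0.5, 0.3]
opening: -0.003
grasp_force: 0.0
```

move_arm(plan=[0,0,-0.02,0,0,0,0,0,-0.03,0,0,0,0,0,-0.03,0,0,0])

```text
time_s: 12.85
eef_pos: [0.557, 0.1371, 0.1341]
eef_rot: [0.358, -0.031, 0.933, 0.013]
wrist_force: [0.1, 0.0, 0.2]
opening: 0.001
grasp_force: 0.0
```

move_arm(plan=[0,0,-0.02,0,0,0,0,0,-0.03,0,0,0,0,0,-0.03,0,0,0])

```text
time_s: 13.22
eef_pos: [0.5575, 0.1371, 0.1333]
eef_rot: [0.358, -0.031, 0.933, 0.013]
wrist_force: [-4.2, -1.7, 5.7]
opening: 0.002
grasp_force: 3.0
```

move_arm(plan=[-0.01,0,-0.02,0,0,0,-0.03,0.085,-0.02,0,0,0,-0.06,0.17,-0.02,0,0,0,-0.08,0.26,-0.02,0,0,0,-0.09,0.35,-0.02,0,0,0,-0.09,0.44,-0.02,0,0,0,-0.08,0.53,-0.02,0,0,0,-0.07,0.62,-0.02,0,0,0,-0.05,0.69,-0.02,0,0,0,-0.05,0.69,-0.02,0,0,0])

```text
time_s: 14.48
eef_pos: [0.5544, 0.1726, 0.1326]
eef_rot: [0.358, -0.032, 0.933, 0.013]
wrist_force: [-16.2, 2.3, 14.8]
opening: 0.0
grasp_force: 10.8
```

move_arm(plan=[0,0,0.2,0,0,0,0,0,0.5,0,0,0,-1,0,0.8,0,0,0,-2,0,1,0,0,0,-3,0,1.5,0,0,0,-4,0,1.5,0,0,0,-4,0,1.5,0,0,0])

```text
time_s: 15.35
eef_pos: [0.353, 0.1735, 0.2022]
eef_rot: [0.354, -0.032, 0.935, 0.012]
wrist_force: [-0.1, 0.5, 1.0]
opening: 0.003
grasp_force: 0.0
```

Run:
```python
from h import *
import pickle
t=snap('top','t5.png');pickle.dump(t,open('5.pkl','wb'))
A=cv2.resize(t['pixels'][190:250,190:260,::-1],None,fx=10,fy=10,interpolation=2)
cv2.imwrite('pics/m5.png',A)
```

```text
(no output)
```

View pics/m5.png

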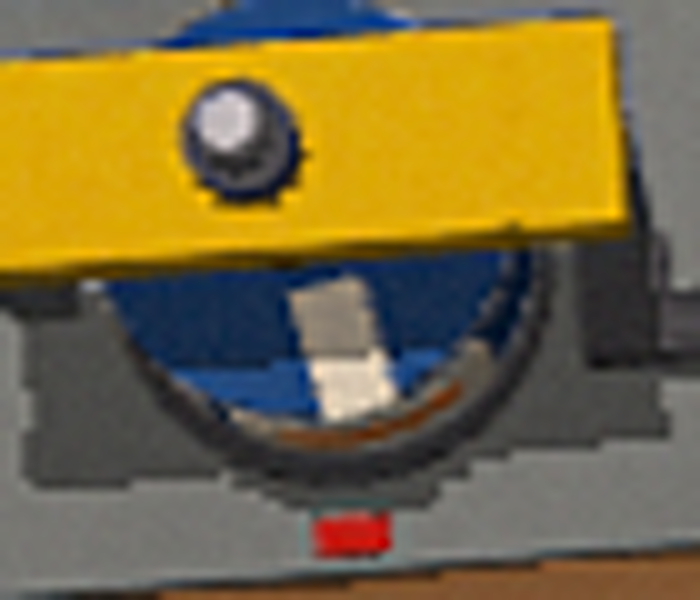

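The strip runs from (328,287) to (365,414) in the crop, and the label spans from (232,412) to (488,350) above the red mark at (350,535). It is still slightly short.

```bash
cat >> h.py <<'E'
loc=lambda w:M.T@(np.array(w)[:2]-o)
def strip(t,L,Rr,u0=190,v0=190,k=10):
    # pixel centre convention of resize: (u+.5)/k-.5
    W=lambda p:loc(onplane(t,(p[0]+.5)/k-.5+u0,(p[1]+.5)/k-.5+v0,.15))
    a=[W(p) for p in L];b=[W(p) for p in Rr]
    for q in (a,b,[(a[0]+b[0])/2,(a[1]+b[1])/2]):
        d=q[1]-q[0];print(np.round(np.array(q)*1e3,1).tolist(),'dir',np.degrees(np.arctan2(-d[1],-d[0])).round(1),'pos',[np.degrees(np.arctan2(-x[1],-x[0])).round(1) for x in q])
E
python3 - <<'E'
from h import *
import pickle
t=pickle.load(open('5.pkl','rb'))
strip(t,((290,295),(330,422)),((365,278),(400,405)))
for d in(-15,-10,-5,0):  # predicted strip centreline and label edges
    a=np.radians(180-d);P=lambda r,da,z:[round(float((x-190)*10)) for x in proj(t,wld(r*np.cos(a+da),r*np.sin(a+da),z))]
    print(d,P(.028,0,.15),P(.064,0,.15),'lbl',P(.065,.65,.13),P(.065,-.65,.13))
p,r=cur();tip=lambda b:wld(-.052*np.cos(b)+.0117,.052*np.sin(b),.155)
for b in(-6,6): print('to',((tip(np.radians(b))-p)/.05).round(3))
print((tgt(42)*r.inv()).as_rotvec())
E
```

```text
[[-23.0, 4.8], [-62.6, -4.6]] dir 13.4 pos [np.float64(-11.8), np.float64(4.2)]
[[-19.7, -18.2], [-59.2, -26.0]] dir 11.3 pos [np.float64(42.7), np.float64(23.8)]
[[-21.4, -6.7], [-60.9, -15.3]] dir 12.4 pos [np.float64(17.4), np.float64(14.1)]
-15 [326, 300] [365, 412] lbl [479, 338] [236, 424]
-10 [318, 303] [347, 417] lbl [468, 353] [219, 418]
-5 [311, 304] [329, 421] lbl [456, 367] [202, 410]
0 [302, 305] [311, 423] lbl [443, 380] [186, 401]
to [ 3.967 -0.496 -1.003]
to [ 3.952 -0.279 -1.003]
[-0.00030777 -0.00293871 -0.00233427]
```

move_arm(plan=[1,-0.07,-0.5,0,0,0,2,-0.14,-0.6,0,0,0,3,-0.2,-0.8,0,0,0,4.09,-0.27,-0.95,0,0,0,4.09,-0.27,-1.2,0,0,0,4.09,-0.27,-1.36,0,0,0,4.09,-0.27,-1.36,0,0,0])

```text
time_s: 16.27
eef_pos: [0.5596, 0.1597, 0.1382]
eef_rot: [0.358, -0.031, 0.933, 0.012]
wrist_force: [-0.0, 0.1, 0.6]
opening: 0.002
grasp_force: 0.0
```

move_arm(plan=[0,0,-0.02,0,0,0,0,0,-0.03,0,0,0,0,0,-0.03,0,0,0])

```text
time_s: 16.65
eef_pos: [0.5604, 0.1599, 0.1374]
eef_rot: [0.358, -0.031, 0.933, 0.012]
wrist_force: [0.5, 0.9, -0.7]
opening: -0.003
grasp_force: 0.0
```

move_arm(plan=[0,0,-0.03,0,0,0,0,0,-0.05,0,0,0,0,0,-0.05,0,0,0])

```text
time_s: 17.02
eef_pos: [0.5621, 0.1601, 0.1369]
eef_rot: [0.36, -0.031, 0.932, 0.012]
wrist_force: [-7.6, -1.1, 13.1]
opening: -0.001
grasp_force: 6.1
```

move_arm(plan=[0,0.06,0.01,0,0,0,0.01,0.12,0.01,0,0,0,0.02,0.17,0.01,0,0,0,0.03,0.22,0.01,0,0,0,0.045,0.28,0.01,0,0,0,0.06,0.33,0.01,0,0,0,0.06,0.33,0.01,0,0,0])

```text
time_s: 17.9
eef_pos: [0.5651, 0.1767, 0.137]
eef_rot: [0.36, -0.031, 0.932, 0.013]
wrist_force: [-0.4, 1.0, 5.1]
opening: 0.001
grasp_force: 2.6
```

move_arm(plan=[0,0,0.2,0,0,0,0,0,0.5,0,0,0,-1,0,0.8,0,0,0,-2,0,1,0,0,0,-3,0,1.5,0,0,0,-4,0,1.5,0,0,0,-4,0,1.5,0,0,0])

```text
time_s: 18.77
eef_pos: [0.3623, 0.1771, 0.2125]
eef_rot: [0.361, -0.032, 0.932, 0.014]
wrist_force: [0.7, 0.1, 0.5]
opening: -0.002
grasp_force: 0.0
```

Run:
```python
from h import *
import pickle
t=snap('top','t6.png');pickle.dump(t,open('6.pkl','wb'))
A=cv2.resize(t['pixels'][190:250,190:260,::-1],None,fx=10,fy=10,interpolation=2)
cv2.imwrite('pics/m6.png',A)
```

```text
(no output)
```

View pics/m6.png

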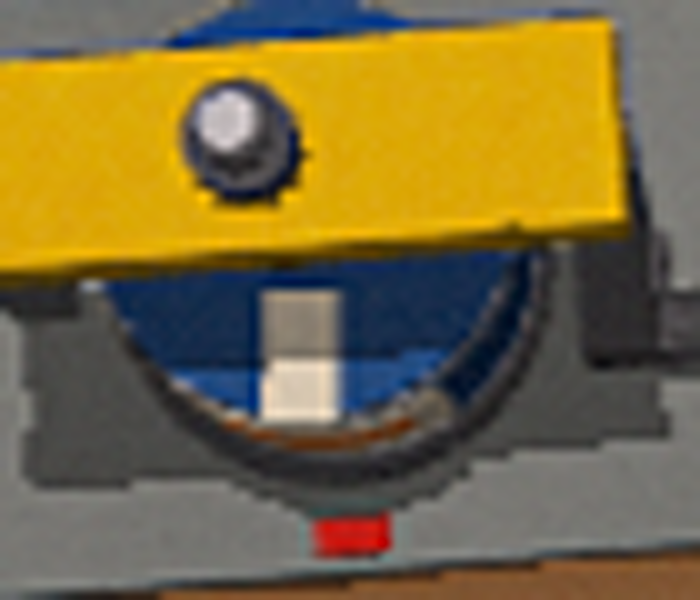

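The strip is nearly vertical, with edges at u=262 and u=340 from v=290 to v=421 in the crop. It overshot slightly.

Run:
```python
from h import *
import pickle
t=pickle.load(open('6.pkl','rb'))
strip(t,((262,290),(262,421)),((340,290),(340,422)))
# sub-pixel strip centre per row
g=t['pixels'][215:235,210:230].astype(float)
for v in range(219,232):
    row=t['pixels'][v,208:232].astype(float);w=np.clip(row[:,0]-70,0,None);u=(w*np.arange(208,232)).sum()/w.sum() if w.sum()>0 else 0
    l=loc(onplane(t,u,v,.15));print(v,u.round(2),(l*1e3).round(1))
W=lambda u,v:loc(onplane(t,(u+.5)/10-.5+190,(v+.5)/10-.5+190,.016))*1e3
print('mark',W(351,535))
p,r=cur();print(p,loc(p))
for l in((-.033,.0,.155),(-.033,-.006,.155)): print(((wld(*l)-p)/.05).round(2))
print((tgt(42)*r.inv()).as_rotvec())
```

```text
[[-20.8, 13.2], [-60.7, 15.8]] dir -3.8 pos [np.float64(-32.3), np.float64(-14.6)]
[[-22.7, -10.4], [-62.9, -7.6]] dir -3.9 pos [np.float64(24.5), np.float64(6.9)]
[[-21.8, 1.4], [-61.8, 4.1]] dir -3.9 pos [np.float64(-3.7), np.float64(-3.8)]
219 219.59 [-23.1   1.7]
220 219.59 [-26.2   1.9]
221 219.5 [-29.2   2.3]
222 219.52 [-32.3   2.5]
223 219.58 [-35.3   2.5]
224 219.62 [-38.4   2.6]
225 219.52 [-41.4   3.1]
226 219.83 [-44.5   2.4]
227 219.59 [-47.5   3.3]
228 218.81 [-50.3   5.9]
229 219.63 [-53.6   3.6]
230 219.51 [-56.6   4.2]
231 219.5 [-59.6   4.4]
mark [-85.18940264   3.25744193]
[0.36332715 0.1769433  0.21196974] [-0.22785797  0.03510125]
[ 3.93 -0.44 -1.14]
[ 3.94 -0.56 -1.14]
[-0.00264776  0.00474779 -0.00242411]
```

Run:
```python
from h import *
import pickle
t=pickle.load(open('6.pkl','rb'));px=t['pixels'].astype(int)
m=(px[...,0]>150)&(px[...,1]<80);m[:, :200]=0;m[:,260:]=0;m[:235]=0;m[250:]=0
v,u=np.nonzero(m);print('mark',u.mean(),v.mean(),len(u),loc(onplane(t,u.mean(),v.mean(),.016))*1e3)
y=((px[...,0]>150)&(px[...,1]>110)&(px[...,2]<60)).astype(np.uint8)
y[:185]=0;y[235:]=0;y[:,:170]=0
n,L,st,_=cv2.connectedComponentsWithStats(y)
for i in range(1,n):
    if st[i,4]<300 or st[i,0]>340: continue
    for nm,z in(('beam',.275),('box',.06)):
        v,u=np.nonzero(L==i)
        # top & bottom boundary line fits
        res=[]
        us=np.arange(st[i,0]+4,st[i,0]+st[i,2]-6)
        for f in(np.min,np.max):
            W=np.array([onplane(t,q,f(v[u==q])+(-.5 if f is np.min else .5),z)[:2] for q in us])
            k=np.polyfit(W[:,1],W[:,0],1);res.append(-np.degrees(np.arctan(k[0])).round(2))
        print(st[i],nm,'yaw back/front',res)
```

```text
mark 224.65217391304347 242.95652173913044 23 [-84.88437218   3.22940108]
[ 177  192   76   26 1409] beam yaw back/front [np.float64(3.6), np.float64(3.61)]
[ 177  192   76   26 1409] box yaw back/front [np.float64(3.6), np.float64(3.61)]
[292 203  30  30 575] beam yaw back/front [np.float64(3.44), np.float64(3.04)]
[292 203  30  30 575] box yaw back/front [np.float64(3.44), np.float64(3.04)]
```

move_arm(plan=[1,-0.1,-0.6,0,0,0,2,-0.2,-0.8,0,0,0,3,-0.3,-1,0,0,0,3.93,-0.4,-1.15,0,0,0,3.93,-0.4,-1.3,0,0,0,3.93,-0.4,-1.44,0,0,0,3.93,-0.4,-1.44,0,0,0])

```text
time_s: 19.7
eef_pos: [0.5594, 0.1562, 0.137]
eef_rot: [0.357, -0.031, 0.933, 0.012]
wrist_force: [-0.3, -0.4, 0.9]
opening: -0.004
grasp_force: 0.3
```

move_arm(plan=[0,0,-0.03,0,0,0,0,0,-0.05,0,0,0,0,0,-0.05,0,0,0])

```text
time_s: 20.08
eef_pos: [0.5602, 0.1567, 0.1369]
eef_rot: [0.359, -0.031, 0.933, 0.012]
wrist_force: [-6.5, -0.1, 10.1]
opening: -0.003
grasp_force: 5.0
```

move_arm(plan=[0,-0.02,0,0,0,0,0.005,-0.05,0,0,0,0,0.005,-0.073,0,0,0,0,0.005,-0.073,0,0,0,0,0.005,-0.073,0,0,0,0])

```text
time_s: 20.7
eef_pos: [0.5607, 0.1529, 0.1369]
eef_rot: [0.359, -0.031, 0.933, 0.012]
wrist_force: [-2.5, -0.9, 7.6]
opening: -0.001
grasp_force: 3.8
```

move_arm(plan=[0,0,0.2,0,0,0,0,0,0.5,0,0,0,-1,0,0.8,0,0,0,-2,0,1,0,0,0,-3,0,1.5,0,0,0,-4,0,2,0,0,0,-4,0,2,0,0,0], grip=85)

```text
time_s: 21.58
eef_pos: [0.3686, 0.1644, 0.2313]
eef_rot: [0.354, -0.031, 0.935, 0.008]
wrist_force: [0.7, -0.3, 0.2]
opening: 0.995
grasp_force: 0.0
```

Run:
```python
from h import *
t=snap('top','t7.png')
L=[]
for v in range(218,232):
    row=t['pixels'][v,208:232].astype(float);w=np.clip(row[:,0]-70,0,None);u=(w*np.arange(208,232)).sum()/max(w.sum(),1)
    L.append(loc(onplane(t,u,v,.15))*1e3)
L=np.array(L[1:]);k=np.polyfit(L[:,0],L[:,1],1);print('label angle',np.degrees(np.arctan(k)[0]),k[1],L.round(1).tolist())
p,r=cur();print(p)
g=tgt(0)
for nm,a in(('x->-x',0),('90',90),('-90',-90)):
    G=R.from_euler('z',a,degrees=True)*g;print(nm,(G*r.inv()).as_rotvec().round(3))
ca=loc(wld(-.03,-.27,0));a=.1
print(((wld(-.03-.055*np.sin(a),-.27-.055*np.cos(a),.25)-p)/.05).round(2),ctrl.get_obs()['q'].round(2))
```

```text
label angle -3.4498607338695506 -1.3434782037852284 [[-23.2, 0.4], [-26.3, 0.2], [-29.4, 0.4], [-32.4, 0.7], [-35.5, 0.7], [-38.5, 0.9], [-41.5, 1.4], [-44.6, 1.1], [-47.7, 1.1], [-50.7, 1.6], [-53.7, 1.7], [-56.8, 1.9], [-59.7, 3.1]]
[0.36990452 0.16406562 0.23254333]
x->-x [-0.042  0.726 -0.   ]
90 [-0.6    0.535  1.495]
-90 [ 0.535  0.6   -1.495]
[ 4.18 -6.67  0.35] [ 0.21 -0.89  2.49 -0.14  0.83 -1.37]
```

The label now faces front to within about 2°. Next is the sleeve.

move_arm(plan=[0.1,-1.2,0.3,-0.01,0.15,0,0.3,-2.4,0.4,-0.02,0.3,0,0.8,-3.4,0.4,-0.03,0.45,0,1.5,-4.4,0.4,-0.04,0.6,0,2.2,-5.2,0.4,-0.042,0.726,0,2.9,-5.8,0.4,-0.042,0.726,0,3.6,-6.3,0.4,-0.042,0.726,0,4.16,-6.64,0.4,-0.042,0.726,0,4.16,-6.64,0.4,-0.042,0.726,0,4.16,-6.64,0.4,-0.042,0.726,0])

```text
time_s: 22.88
eef_pos: [0.5778, -0.1693, 0.2528]
eef_rot: [-0.0, -0.031, 1.0, -0.001]
wrist_force: [-0.9, -0.4, 0.6]
opening: 0.998
grasp_force: 0.0
```

Run:
```python
from h import *
p,r=cur();print(p,r.as_matrix()[:,2],ctrl.get_obs()['q'].round(2));print((np.array([.578,-.168,.113])-p)/.05,(tgt(0)*r.inv()).as_rotvec())
```

```text
[ 0.57775304 -0.16933553  0.2527584 ] [-2.05244068e-04 -2.11640777e-03 -9.99997739e-01] [-0.48  0.21  1.48 -0.    1.45 -2.11]
[ 0.00493917  0.02671061 -2.79516801] [ 0.00211672 -0.00020205  0.00301842]
```

move_arm(plan=[0,0.02,-0.8,0,0,0,0,0.02,-1.6,0,0,0,0,0.02,-2.2,0,0,0,0,0.02,-2.6,0,0,0,0,0.02,-2.8,0,0,0,0,0.02,-2.8,0,0,0])

```text
time_s: 23.62
eef_pos: [0.5783, -0.1679, 0.113]
eef_rot: [-0.0, -0.032, 0.999, -0.001]
wrist_force: [0.0, -0.6, -0.1]
opening: 0.995
grasp_force: 0.0
```

move_arm(plan=[0,0,0,0,0,0,0,0,0,0,0,0,0,0,0,0,0,0,0,0,0,0,0,0,0,0,0,0,0,0], grip=20)

```text
time_s: 24.25
eef_pos: [0.5787, -0.1678, 0.1136]
eef_rot: [-0.0, -0.032, 0.999, -0.001]
wrist_force: [-1.6, 1.7, 5.6]
opening: 0.331
grasp_force: 58.9
```

Run:
```python
from h import *
b=ctrl.get_obs();p,r=cur();print(b['time_s'],p,b['opening'],b['wrist_force'])
l=loc(p)-np.array([-.03,-.27]);a=np.arctan2(-l[0],-l[1]);print(np.hypot(*l),a)
f=lambda a:M@np.array([-1.1*np.sin(a),-1.1*np.cos(a)])
n=np.linspace(0,2*np.pi,51)+.1
for i in range(0,50,10): print([tuple(float(x) for x in (f(n[j])-f(n[i])).round(2)) for j in range(i+1,min(i+11,51))])
```

```text
24.25 [ 0.57869264 -0.16778277  0.11362068] 0.3306000942968309 [-1.63828294  1.71544275  5.55451205]
0.053336855677574325 0.1056537555151574
[(-0.14, 0.01), (-0.27, 0.04), (-0.4, 0.09), (-0.52, 0.15), (-0.64, 0.23), (-0.74, 0.32), (-0.83, 0.43), (-0.91, 0.54), (-0.97, 0.67), (-1.02, 0.8)]
[(-0.03, 0.13), (-0.04, 0.27), (-0.04, 0.41), (-0.02, 0.55), (0.02, 0.68), (0.08, 0.81), (0.15, 0.92), (0.23, 1.03), (0.33, 1.13), (0.44, 1.22)]
[(0.12, 0.07), (0.25, 0.12), (0.38, 0.16), (0.52, 0.18), (0.65, 0.19), (0.79, 0.17), (0.93, 0.14), (1.06, 0.1), (1.18, 0.03), (1.29, -0.04)]
[(0.1, -0.09), (0.19, -0.2), (0.27, -0.31), (0.33, -0.43), (0.38, -0.56), (0.41, -0.7), (0.42, -0.84), (0.42, -0.97), (0.4, -1.11), (0.36, -1.24)]
[(-0.06, -0.13), (-0.13, -0.25), (-0.21, -0.35), (-0.31, -0.45), (-0.42, -0.54), (-0.54, -0.61), (-0.66, -0.66), (-0.8, -0.7), (-0.93, -0.72), (-1.07, -0.72)]
```

move_arm(plan=[-0.14,0.01,0,0,0,0,-0.27,0.04,0,0,0,0,-0.4,0.09,0,0,0,0,-0.52,0.15,0,0,0,0,-0.64,0.23,0,0,0,0,-0.74,0.32,0,0,0,0,-0.83,0.43,0,0,0,0,-0.91,0.54,0,0,0,0,-0.97,0.67,0,0,0,0,-1.02,0.8,0,0,0,0])

```text
time_s: 25.5
eef_pos: [0.5297, -0.1291, 0.1137]
eef_rot: [0.003, -0.032, 0.999, -0.003]
wrist_force: [9.0, -2.9, -3.7]
opening: 0.327
grasp_force: 59.3
```

move_arm(plan=[-0.03,0.13,0,0,0,0,-0.04,0.27,0,0,0,0,-0.04,0.41,0,0,0,0,-0.02,0.55,0,0,0,0,0.02,0.68,0,0,0,0,0.08,0.81,0,0,0,0,0.15,0.92,0,0,0,0,0.23,1.03,0,0,0,0,0.33,1.13,0,0,0,0,0.44,1.22,0,0,0,0])

```text
time_s: 26.75
eef_pos: [0.5495, -0.0686, 0.1136]
eef_rot: [-0.0, -0.032, 0.999, -0.003]
wrist_force: [-1.2, -5.5, 5.0]
opening: 0.331
grasp_force: 59.6
```

move_arm(plan=[0.12,0.07,0,0,0,0,0.25,0.12,0,0,0,0,0.38,0.16,0,0,0,0,0.52,0.18,0,0,0,0,0.65,0.19,0,0,0,0,0.79,0.17,0,0,0,0,0.93,0.14,0,0,0,0,1.06,0.1,0,0,0,0,1.18,0.03,0,0,0,0,1.29,-0.04,0,0,0,0])

```text
time_s: 28.0
eef_pos: [0.6139, -0.0677, 0.1136]
eef_rot: [-0.0, -0.032, 0.999, -0.0]
wrist_force: [-3.7, 5.7, 8.4]
opening: 0.33
grasp_force: 60.2
```

move_arm(plan=[0.1,-0.09,0,0,0,0,0.19,-0.2,0,0,0,0,0.27,-0.31,0,0,0,0,0.33,-0.43,0,0,0,0,0.38,-0.56,0,0,0,0,0.41,-0.7,0,0,0,0,0.42,-0.84,0,0,0,0,0.42,-0.97,0,0,0,0,0.4,-1.11,0,0,0,0,0.36,-1.24,0,0,0,0])

```text
time_s: 29.25
eef_pos: [0.6344, -0.1305, 0.1137]
eef_rot: [0.003, -0.032, 0.999, -0.001]
wrist_force: [8.0, 3.7, 0.7]
opening: 0.333
grasp_force: 59.8
```

Run:
```python
from h import *
p,r=cur();l=loc(p)-np.array([-.03,-.27]);print(np.hypot(*l),np.arctan2(-l[0],-l[1])+2*np.pi,ctrl.get_obs()['wrist_force'],r.as_matrix()[:,2].round(3))
```

```text
0.055930905300068424 5.067822894560523 [7.98297446 3.7470498  0.70864086] [ 0.005 -0.002 -1.   ]
```

Going smoothly. This is the last part up to the stop.

move_arm(plan=[-0.06,-0.13,0,0,0,0,-0.13,-0.25,0,0,0,0,-0.21,-0.35,0,0,0,0,-0.31,-0.45,0,0,0,0,-0.42,-0.54,0,0,0,0,-0.54,-0.61,0,0,0,0,-0.66,-0.66,0,0,0,0,-0.8,-0.7,0,0,0,0,-0.86,-0.71,0,0,0,0,-0.86,-0.71,0,0,0,0])

```text
time_s: 30.5
eef_pos: [0.5903, -0.1673, 0.1137]
eef_rot: [0.002, -0.032, 0.999, -0.002]
wrist_force: [5.1, -1.5, 0.9]
opening: 0.334
grasp_force: 59.7
```

```bash
cat > ang.py <<'E'
from h import *
p,r=cur();l=loc(p)-np.array([-.03,-.27]);print(np.hypot(*l),np.arctan2(-l[0],-l[1])+0*np.pi,ctrl.get_obs()['wrist_force'],r.as_matrix()[:,2].round(3))
E
python3 ang.py
```

```text
0.05363290109064406 -0.1120650796617601 [ 5.05690025 -1.50452897  0.93969516] [ 0.003 -0.004 -1.   ]
```

move_arm(plan=[-0.04,0,0,0,0,0,-0.08,0,0,0,0,0,-0.1,0,0,0,0,0,-0.1,0,0,0,0,0])

```text
time_s: 31.0
eef_pos: [0.5872, -0.1676, 0.1138]
eef_rot: [0.003, -0.032, 0.999, -0.003]
wrist_force: [11.6, -2.4, -2.9]
opening: 0.331
grasp_force: 59.3
```

move_arm(plan=[-0.03,0,0,0,0,0,-0.04,0,0,0,0,0,-0.04,0,0,0,0,0])

```text
time_s: 31.38
eef_pos: [0.5859, -0.1677, 0.1138]
eef_rot: [0.004, -0.032, 0.999, -0.003]
wrist_force: [15.3, -2.5, -5.4]
opening: 0.332
grasp_force: 59.5
```

move_arm(plan=[-0.03,0,0,0,0,0,-0.06,0,0,0,0,0,-0.06,0,0,0,0,0])

```text
time_s: 31.75
eef_pos: [0.5856, -0.1677, 0.1139]
eef_rot: [0.007, -0.031, 0.999, -0.003]
wrist_force: [26.4, -2.8, -12.1]
opening: 0.333
grasp_force: 60.1
```

move_arm(plan=[-0.03,0,0,0,0,0,-0.06,0,0,0,0,0,-0.06,0,0,0,0,0])

```text
time_s: 32.12
eef_pos: [0.5854, -0.1677, 0.114]
eef_rot: [0.01, -0.031, 0.999, -0.004]
wrist_force: [37.9, -1.9, -20.3]
opening: 0.328
grasp_force: 60.7
```

```bash
python3 ang.py
```

```text
0.05339074758196364 -0.019564295359866705 [ 37.85544486  -1.91419256 -20.34703791] [ 0.021 -0.006 -1.   ]
```

The position holds while the force rises, so the crank is at its stop. I'll relax the strain, then open and rise.

move_arm(plan=[0.06,0,0,0,0,0,0.12,0,0,0,0,0,0.12,0,0,0,0,0])

```text
time_s: 32.5
eef_pos: [0.5858, -0.1677, 0.1138]
eef_rot: [0.004, -0.032, 0.999, -0.003]
wrist_force: [15.0, -2.3, -4.8]
opening: 0.334
grasp_force: 62.1
```

move_arm(plan=[0,0,0,0,0,0,0,0,0,0,0,0,0,0,0,0,0,0,0,0,0,0,0,0,0,0,0,0,0,0,0,0,0], grip=85)

```text
schema error: expected a multiple of 6 numbers
```

move_arm(plan=[0,0,0,0,0,0,0,0,0,0,0,0,0,0,0,0,0,0,0,0,0,0,0,0,0,0,0,0,0,0], grip=85)

```text
time_s: 33.12
eef_pos: [0.5817, -0.1664, 0.1127]
eef_rot: [-0.001, -0.032, 0.999, -0.001]
wrist_force: [-0.1, -0.9, 0.3]
opening: 0.997
grasp_force: 0.0
```

move_arm(plan=[0,0,0.5,0,0,0,0,0,1.2,0,0,0,0,0,2,0,0,0,0,0,3,0,0,0,-1,0,3.5,0,0,0,-2,0,3.5,0,0,0,-3,0,3.5,0,0,0,-4,0,3.5,0,0,0,-4,0,3.5,0,0,0])

```text
time_s: 34.25
eef_pos: [0.3798, -0.1662, 0.288]
eef_rot: [-0.0, -0.031, 1.0, -0.002]
wrist_force: [0.0, 0.3, 0.9]
opening: 0.998
grasp_force: 0.0
```

Run:
```python
from h import *
b=ctrl.get_obs();print(b['time_s'],b['eef_pos'],b['wrist_force'])
t=snap('top','t9.png');c=snap('side','s9.png')
L=[]
for v in range(219,232):
    row=t['pixels'][v,208:232].astype(float);w=np.clip(row[:,0]-70,0,None);u=(w*np.arange(208,232)).sum()/max(w.sum(),1)
    L.append(loc(onplane(t,u,v,.15))*1e3)
print(np.array(L).round(1).tolist())
A=cv2.resize(t['pixels'][180:260,180:345,::-1],(660,320),interpolation=2)
B=cv2.resize(c['pixels'][165:265,230:395,::-1],(450,272),interpolation=2)
o2=np.zeros((592,660,3),np.uint8);o2[:320]=A;o2[320:,:450]=B;cv2.imwrite('pics/m9.png',o2)
```

```text
34.25 [ 0.37975079 -0.16618847  0.28800192] [0.0144805  0.28392282 0.93788897]
[[-23.2, 0.4], [-26.3, 0.1], [-29.4, 0.4], [-32.4, 0.6], [-35.5, 0.8], [-38.5, 1.0], [-41.5, 1.4], [-44.6, 1.1], [-47.7, 1.1], [-50.7, 1.6], [-53.7, 1.9], [-56.8, 1.7], [-59.7, 3.0]]
```

View pics/m9.png

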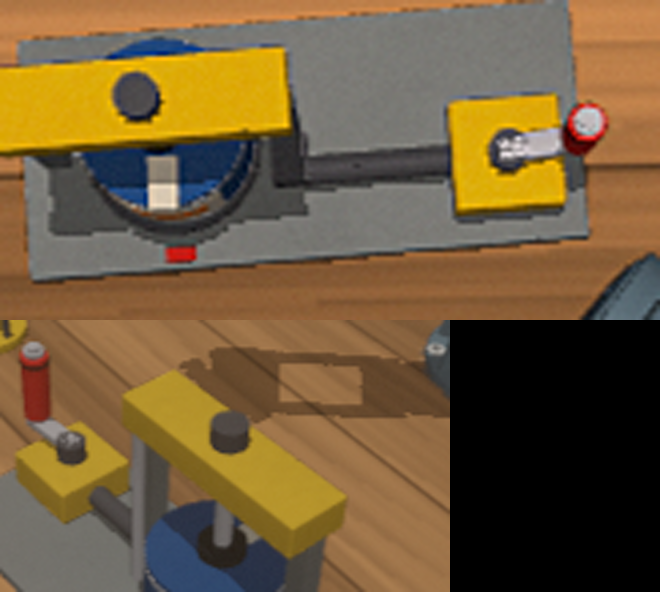

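The final picture shows the pad down on the lid at (222,545), the strip and label facing the red mark at (163,182), the crank back towards -y at its stop, and the arm clear. I'm handing in.

```bash
python3 -c "
from bench import ctrl
print(ctrl.hand_in())"
```

```text
the job is handed in; nothing more can be done
None
```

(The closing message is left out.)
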